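Open a recovered truck chest by its pop-out T-handle

ROBOT

A 6-joint arm with a two-finger parallel gripper is mounted at the origin on the work surface. World frame = base frame: x ahead of the robot, y to its left, z up, the work surface at z = 0. Lengths are in m, angles in rad, forces in N, time in s.
With the tool pointing down it reaches from about 0.35 to 0.775 m from the base axis. Payload 5.5 kg.
Tool frame: the origin (TCP) lies midway between the tips of the shut fingers; the grasp point (between the pads) lies 19 mm behind it (pinch_z is the distance from the TCP to the grasp point, in m); z points along the fingers, x is the direction in which the jaws open and shut, and the axes are right-handed (so a half turn about z gives the same grasp; the last joint's range is limited). The gripper opens to 85 mm and grips with 20 to 120 N. Pads are 22 mm wide; open, the fingers measure 114 mm over their backs; the gripper's body (76 mm by 85 mm) begins 54 mm behind the grasp point. The pads swing forward as they close: fully open they stand 13 mm farther back than shut.
Start: joints at [1.101, 0.313, 0.046, 1.304, 0, 1.431], TCP at [0.186, 0.544, 0.231] pointing down, gripper open.
Joint ranges: [-2.76, 2.76], [-0.86, 1.69], [-1.03, 1.26], [-2.2, 2.34], [-1.47, 1.5], [-3.14, 3.14]. Speed limits (rad/s): [2.57, 2.57, 3.14, 3.14, 3.14, 3.14].

INTERFACE

Orientations are given as a unit quaternion [w, x, y, z].
In Python, from workcell import get_state, read_camera, camera_info, hand_in, trace, pinch_z gives the robot as it stands. The module is installed in compiled form; this text tells all that it offers.
- The arm moves only by the tool arm_command, never from a script. Its argument "steps" is text: rows parted by semicolons, each of 4 numbers parted by spaces: the shift along the world's x, y, z in mm, then the turn about the world's z in rad. In form: tx ty tz spin; .... A call has 1 to 20 rows; each row is the pose to reach, as a shift and turn from the pose measured when the call began; what a row does not reach only later rows make up. A row lasts 1/8 s, in which the tool goes at most 62.5 mm and 10.7 degrees, less where a joint would pass 70% of its speed; a pose out of reach is approached as far as the arm can. A call with a gripper value outside its range is refused whole. "fingers" is the gripper command: -1 is shut, 1 is fully open, values between are in proportion, set as the call begins (left out, the last holds). The fingers move at their own pace and stop on an object; "newtons" is the grip in N (left out, the last holds). Time passes only in rows, so rows that repeat a pose let the fingers close. It gives the time, the measured TCP pose, the force and the opening at its end, in the units of the state.
- get_state(): the state, without advancing time (a new reading comes with each control period).
- read_camera(name): name is "side" or "top" or "wrist"; returns the picture (384x512x3 uint8, red, green, blue); there is no depth.
- camera_info(name): a dict with "mtx" (3x3 intrinsics, pixels), "R" (3x3) and "t" (3): a world point X has camera coordinates R X + t. Camera axes: x right, y down, z forward; pixel columns grow to the right and rows downward; lengths in m; the calibration is good to about 2 mm. A picture is of the moment at which its call begins: read the wrist's pose just before it. camera_info takes no time and is no camera call; for the wrist camera it gives the pose at the moment of the call.
- hand_in(): hands the job in, once; it reports no verdict.
Trained networks look in the newest picture that a camera, given by its name, has taken for a name from the list of things; names that differ only in an ending like _2 or _b are one class to them, and where a whole thing is asked for, a point or a joint stands for the part that bears it (a point fixed in the world has none). Each returns a list of dicts, best first, with "score" (0 to 1); they miss things now and then, are a little off and sometimes report something else, mostly with a low value. They report only what shows in the picture. A call takes as long as a camera call.
- trace(camera, name): "mask" (384x512 bool, what is visible of it) and "box" ([left, top, width, height] in pixels, round what is visible of it).
The state is a dict: "clock": time; "joint_pos": joint angles; "qvel": joint speeds; "tau": joint torques, N m; "tcp_pos": TCP position; "orientation": TCP orientation; "wrist_force": force on the tool from outside, world axes, zero at the start; "ft_torque": the same for the moment, N m; "finger_gap": finger opening in m.
Only numpy, scipy, OpenCV 4.12 (cv2) and the standard library are available. Lean on these libraries where they do the work, as an engineer would, in place of code of your own. Each camera call takes 0.05 s, during which the arm holds its last target.

TASK

Open this truck chest for the inventory check: push its round release button so that the T-handle pops up, turn the handle clockwise until you feel it come up against its stop (how far that is differs from chest to chest; do not wrench it against the stop, and do not heave at the lid while the latch still holds), then raise the lid until its front edge stands about a hand's breadth (10 cm) open and let go, leaving it standing open. Press the button firmly but do not ram it, and leave the things around the chest where they lie.

Things in the scene. Friction and masses are not known exactly. Their poses are not given: they have to be found in the camera images.
- chest: Black truck chest fixed on the table, 340 mm deep (its x) by 520 mm wide (its y), tub 150 mm high, flat lid on it with its top face 175 mm above the table. Origin: centre of its underside. Its own -x is the front, towards the robot; +x the rear with the hinge; z up. It may stand turned by up to 0.3 rad.
- lid (a joint): Opening of the lid in rad, 0 shut, about the tub's rear top edge (along chest y at chest x = +170 mm, z = 150 mm). Front edge 346 mm from it: 10 cm open is 0.29 rad. About 1.2 kg, largely carried by spring hinges: lifting at the handle takes 3 to 8 N and it stays where it is left. Latched, it has under 0.01 rad of play.
- lid_front (a point): Middle of the lid's front edge, on its top face (shut: chest x = -176 mm, y = 0, z = 175 mm).
- button: Round steel release button, 24 mm across, at the left end (chest +y) of the 80 by 174 mm aluminium latch plate (3 mm thick) on the lid. Origin: centre of its top face, chest x = -90, y = +81, z = 190 mm, 12 mm above the plate; z out of the lid. Goes in 8 mm against a spring, 4 N at first, about 8 N right down at a rigid end; the handle's catch lets go at 5 to 7 mm. Not to be rammed: 35 N at most.
- thandle (a joint): How far the T-handle has popped out, in m: 0 sunk in the plate and held by its catch, 0.028 fully out. A spring throws it out when the catch lets go and keeps it out. It can be turned only when out of its pocket (beyond about 0.015).
- handle_centre (a point): Centre of the T-handle's bar: straight steel bar 100 mm long, 14 wide, 14 high, on a 13 mm round stem below its middle. At the start along chest y, sunk in a dark pocket of the plate, top 1 mm above the plate, centre at chest x = -90, y = 0, z = 172 mm. Fully out its centre is at z = 200 mm, underside 15 mm above the plate. Axes: y along the bar, z along the stem, out of the lid.
- spindle (a joint): Turn of the T-handle in rad, clockwise seen from above, 0 with the bar along chest y. Steady drag about 0.22 N m; it stays where it is left. Somewhere between 0.74 and 1.47 rad (different from chest to chest, not to be seen) the cam under the lid meets its stop; the latch is clear only over about the last 0.08 rad before the stop.
- cam: Steel latch cam, 44 mm long, on the handle's spindle, out of sight 23 mm below the tub's rim at chest x = -90, y = 0 mm. Turns with the handle (to the chest's front at the start), does not rise with it. Until turned to the stop it lies under a keeper and holds the lid. At most 35 N on it: about 1.3 N m at the handle on the stop, or 35 N of pull at the handle while latched.
- torch_centre (a point): Bystander: black hand torch, 160 mm long and 42 mm at its thick end, lying on the table to the left of the chest (chest +y); its centre.
- tape_centre (a point): Bystander: roll of packing tape lying flat to the right of the chest (chest -y), 100 mm across and 48 mm high; its centre.
- case_centre (a point): Bystander: grey small-parts case, 150 by 100 by 36 mm, flat on the table to the right of the chest behind the tape; its centre.

How it is judged:
On the way, in this order (a step that is already met when the one before it is completed fails the run):
1. the T-handle has popped out (value of joint thandle above 0.02 m), for 0.1 s.
2. the popped-out handle has been turned round (value of joint spindle above 0.55 rad and value of joint thandle above 0.02 m), for 0.1 s.
3. the lid has been raised (value of joint lid above 0.24 rad), for 0.2 s.
At the end, for the whole second after the job is handed in: The lid stands open by itself at 0.24 rad or more (front edge at least 8 cm up) and at rest, with the T-handle out (more than 20 mm) and turned (more than 0.55 rad) (all of step 2 and value of joint lid above 0.24 rad and velocity of joint lid between -0.05 and 0.05 rad/s); the robot touches nothing.
It fails at once if the latch cam loaded by more than 35 N (handle wrenched against its stop, or lid heaved at while latched) (contact force between cam and anything else above 35 N).
It fails at once if the release button rammed with more than 35 N (contact force between button and anything else above 35 N).
It fails at once if a bystander shifted by more than 30 mm (distance of any of torch_centre, tape_centre, case_centre from where it was at the start of the episode above 0.03 m).
It also fails if it takes over 64 s, if anything falls off the work surface, if the arm or the gripper's body presses on something with over 40 N, if the wrist force passes 120 N, or if a joint passes its speed limit or range.

## Working session

There is one attempt and no reset: what is moved stays moved. The work goes in short steps, Python scripts to look and compute and a tool call to move; the robot and the scene stay as the last step left them, time stands still between calls to the robot, and variables do not carry over. Pictures are saved under pics/ and viewed, and the job is handed in when it is done.

Besides the shell and the picture viewer there is one more tool, called after "Call:" as a command line: name --argument value ..., lists and objects as JSON in quotes. arm_command: Moves the arm, as the interface text tells. Its arguments: {"type":"object","properties":{"steps":{"type":"string"},"fingers":{"type":"number"},"newtons":{"type":"number"}},"required":["steps"]}

```bash
mkdir -p pics
python3 - <<'E'
from workcell import *
import cv2,numpy as np
s=get_state();print({k:np.round(v,3).tolist() for k,v in s.items()},pinch_z if not callable(pinch_z) else pinch_z())
for n in ["side","top","wrist"]:
    im=read_camera(n);cv2.imwrite(f"pics/{n}0.png",im[:,:,::-1])
    c=camera_info(n);print(n,np.round(c["mtx"],1).tolist(),np.round(c["R"],3).tolist(),np.round(c["t"],3).tolist())
    for t in ["button","chest","handle_centre"] if n!="wrist" else ["button"]:
        r=trace(n,t)
        for d in r[:2]:
            ys,xs=np.nonzero(d["mask"]);print(n,t,d["score"],d["box"],xs.mean(),ys.mean(),len(xs))
print(get_state()["clock"])
E
```

```text
{'clock': 0.0, 'joint_pos': [1.101, 0.314, 0.045, 1.304, -0.0, 1.431], 'qvel': [0.001, 0.001, -0.0, -0.0, -0.001, -0.001], 'tau': [0.001, -48.062, 29.854, 0.02, 0.0, 0.0], 'tcp_pos': [0.186, 0.544, 0.23], 'orientation': [0.0, 0.814, 0.581, -0.001], 'wrist_force': [-0.111, 0.643, -0.18], 'ft_torque': [0.036, 0.003, -0.051], 'finger_gap': 0.085} 0.0187
side [[493.4, 0.0, 254.3], [0.0, 493.4, 196.2], [0.0, 0.0, 1.0]] [[0.71, -0.704, -0.004], [-0.409, -0.408, -0.816], [0.573, 0.582, -0.578]] [-0.389, 0.341, 1.122]
side handle_centre 0.74 [239.1, 188.9, 28.3, 13.9] 251.71698113207546 195.96226415094338 159
top [[378.1, 0.0, 257.0], [0.0, 378.1, 194.6], [0.0, 0.0, 1.0]] [[-0.004, -1.0, -0.008], [-0.996, 0.004, -0.088], [0.088, 0.007, -0.996]] [0.011, 0.558, 1.098]
top chest 0.93 [162.0, 99.6, 217.2, 148.7] 268.22914947806436 173.05549377623132 27877
top handle_centre 0.71 [252.6, 205.0, 36.9, 5.5] 270.32307692307694 206.33333333333334 195
wrist [[275.5, 0.0, 256.2], [0.0, 275.5, 192.2], [0.0, 0.0, 1.0]] [[0.324, 0.946, 0.001], [0.895, -0.307, 0.325], [0.307, -0.104, -0.946]] [-0.575, -0.043, 0.381]
0.5
```

```bash
cd pics; python3 -c "
import cv2,numpy as np
a=[cv2.imread(n+'0.png') for n in ['side','top']]
cv2.imwrite('st.png',cv2.resize(a[0],(800,600)));cv2.imwrite('tt.png',cv2.resize(a[1][80:280,130:400],(800,593),interpolation=2))"
```

```text
(no output)
```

View pics/st.png

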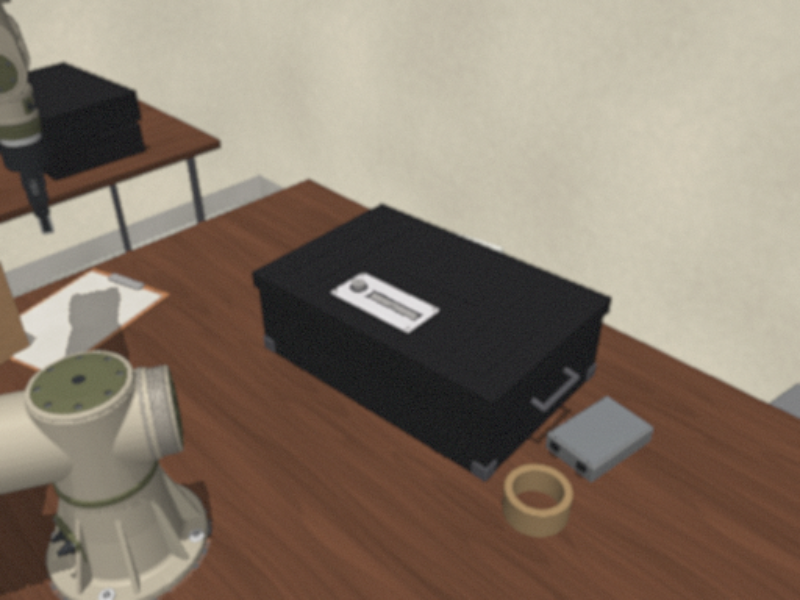

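View pics/tt.png

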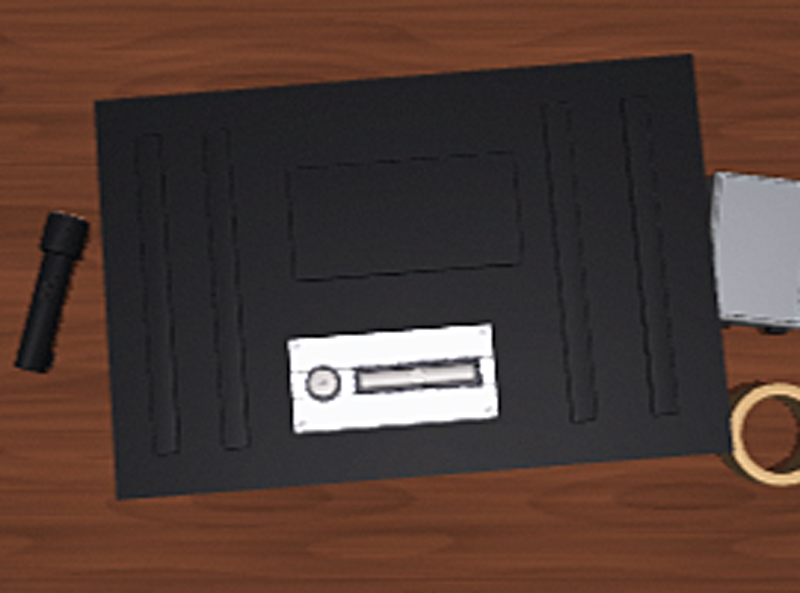

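View pics/wrist0.png

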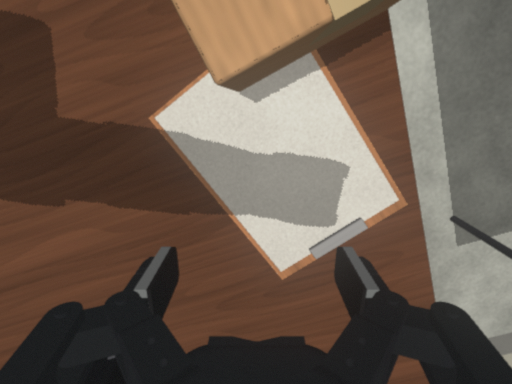

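The side and top views show the shut chest with its latch plate. The button is at about top (239,209) and side (229,182), and the sunk bar at about top (271,206) and side (252,196). I'll triangulate these and fit the chest pose from the lid corners.

```bash
cat > h.py <<'E'
from workcell import *
import cv2,numpy as np
from scipy.optimize import least_squares
def proj(c,X):
    p=(np.atleast_2d(X)@c["R"].T+c["t"])@c["mtx"].T
    return p[:,:2]/p[:,2:]
def tri(cs,uv):
    f=lambda X:np.concatenate([proj(c,X)[0]-u for c,u in zip(cs,uv)])
    r=least_squares(f,[.5,0,.15]);return r.x,r.fun
E
python3 - <<'E'
from h import *
T=camera_info("top");S=camera_info("side")
k=800/270
g=lambda x,y:np.array([130+x/k,80+y/k])
print("btn",tri([T,S],[g(323,382),np.array([229.1,182.4])]))
print("hnd",tri([T,S],[g(420,374.5),np.array([251.7,196.0])]))
print("hnd2",tri([T,S],[np.array([270.3,206.3]),np.array([251.7,196.0])]))
loc=np.array([[.17,.26,.175],[.17,-.26,.175],[-.176,-.26,.175],[-.176,.26,.175],[-.09,.081,.19],[-.09,0,.179]])
top=np.array([g(*p) for p in [(95,101),(692,55),(732,452),(117,498),(323,382),(420,374.5)]])
side=np.array([(380,206),(609,300),(489,403),(254,276),(358,286),(395,305)])*.64
def W(p):
    c,s=np.cos(p[2]),np.sin(p[2]);return loc@np.array([[c,s,0],[-s,c,0],[0,0,1]])+[p[0],p[1],p[3]]
f=lambda p:np.concatenate([(proj(T,W(p))-top).ravel(),(proj(S,W(p))-side).ravel()])
r=least_squares(f,[.5,0,0,0],loss="soft_l1");print(r.x);print(np.round(f(r.x).reshape(-1,2),1).tolist());print(W(r.x))
E
```

```text
btn (array([0.50720281, 0.05406009, 0.18186811]), array([-0.08290885,  0.09565074,  0.13502313, -0.00567587]))
hnd (array([ 0.51300046, -0.02883834,  0.17524936]), array([-0.32090865,  0.36372527,  0.49655795, -0.04183595]))
hnd2 (array([ 0.51420803, -0.02592556,  0.17307041]), array([-0.03480785,  0.03946588,  0.05389744, -0.00449566]))
[ 0.60320744 -0.02180105  0.07205296 -0.00400341]
[[2.9, 1.8], [-1.7, 2.2], [-1.6, -0.0], [2.8, -0.1], [0.4, -0.1], [-0.5, 0.2], [1.7, -0.2], [-0.5, -0.7], [0.9, -0.2], [0.1, -1.1], [0.6, -1.7], [-0.6, 0.7]]
[[ 0.75404878  0.24976274  0.17099659]
 [ 0.79148391 -0.26888802  0.17099659]
 [ 0.44638167 -0.29379678  0.17099659]
 [ 0.40894655  0.22485398  0.17099659]
 [ 0.50760973  0.05250962  0.18599659]
 [ 0.51344097 -0.02828021  0.17499659]]
```

Button is at about (0.507, 0.053) and the handle at (0.5135, -0.028), with chest yaw about 0.072. The measured height agrees with the text to within a few mm, so I'll find the contact by force. Moving above the button with the fingers shut.

Call:
arm_command --steps "25 -38 10 -0.11; 55 -84 10 -0.22; 85 -130 10 -0.34; 115 -176 10 -0.45; 145 -222 10 -0.56; 175 -268 10 -0.67; 205 -314 10 -0.78; 235 -360 10 -0.9; 265 -405 10 -1.0; 290 -444 10 -1.1; 310 -474 10 -1.16; 321 -491 5 -1.168; 321 -491 0 -1.168; 321 -491 0 -1.168" --fingers -1 --newtons 30

```text
clock: 2.25
tcp_pos: [0.5062, 0.0538, 0.2306]
orientation: [-0.0, 0.999, 0.037, -0.001]
wrist_force: [-0.7, 0.0, -0.9]
finger_gap: -0.0001
```

Run:
```python
from h import *
s=get_state();print(s["tcp_pos"],s["orientation"],s["wrist_force"],s["joint_pos"])
im=read_camera("wrist");c=camera_info("wrist");cv2.imwrite("pics/w1.png",im[:,:,::-1])
np.savez("w1.npz",**c)
print("pred btn",proj(c,[[.5075,.053,.19]]),"hnd",proj(c,[[.5135,-.0275,.179]]),"tcp",proj(c,s["tcp_pos"]))
for t in ["button","handle_centre"]:
    for d in trace("wrist",t)[:2]:
        ys,xs=np.nonzero(d["mask"]);print(t,d["score"],d["box"],xs.mean(),ys.mean())
```

```text
[0.5061532  0.05384478 0.23055999] [-2.92682039e-04  9.99309620e-01  3.71389096e-02 -9.48621131e-04] [-0.71293169  0.04000156 -0.89004379] [-5.20878672e-02  1.87154306e-01 -1.21408061e-01  1.26417582e+00
  4.13958367e-04  1.44441312e+00]
pred btn [[257.32698474 219.702869  ]] hnd [[257.14503138 299.73814096]] tcp [[255.40755441 246.87246483]]
button 0.72 [244.5, 200.7, 29.4, 32.7] 259.1535714285714 215.72261904761905
handle_centre 0.75 [252.6, 310.9, 11.7, 32.0] 256.6083916083916 326.22027972027973
```

View pics/w1.png

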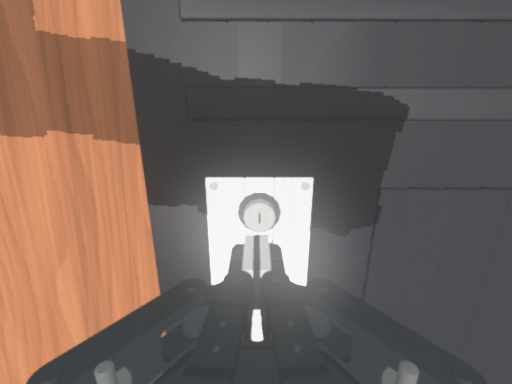

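The wrist view shows the button at about (259,216), within 4 px of the prediction. I'll shift by a couple of mm and descend stepwise with force checks.

Call:
arm_command --steps "2 1 -10 0; 2 1 -20 0; 2 1 -30 0; 2 1 -35 0; 2 1 -38 0; 2 1 -38 0"

```text
clock: 3.15
tcp_pos: [0.5087, 0.055, 0.1933]
orientation: [-0.0, 0.999, 0.037, -0.0]
wrist_force: [0.8, -0.2, 0.0]
finger_gap: 0.0002
```

Call:
arm_command --steps "0 0 -1 0; 0 0 -2 0; 0 0 -3 0; 0 0 -4 0; 0 0 -4 0"

```text
clock: 3.78
tcp_pos: [0.5087, 0.055, 0.19]
orientation: [-0.0, 0.999, 0.037, 0.0]
wrist_force: [-2.1, -0.0, 3.5]
finger_gap: -0.0003
```

Call:
arm_command --steps "0 0 -1 0; 0 0 -2 0; 0 0 -3 0; 0 0 -4 0; 0 0 -5 0; 0 0 -5 0"

```text
clock: 4.53
tcp_pos: [0.5088, 0.055, 0.1857]
orientation: [0.0, 0.999, 0.037, 0.001]
wrist_force: [-1.7, 0.6, 5.1]
finger_gap: -0.0003
```

Call:
arm_command --steps "0 0 -1 0; 0 0 -2 0; 0 0 -2.5 0; 0 0 -2.5 0"

```text
clock: 5.03
tcp_pos: [0.5088, 0.055, 0.1839]
orientation: [0.0, 0.999, 0.037, 0.001]
wrist_force: [-2.7, -0.0, 6.7]
finger_gap: 0.0
```

Run:
```python
from h import *
s=get_state();print(s["tcp_pos"],s["wrist_force"])
im=read_camera("side");cv2.imwrite("pics/s2.png",cv2.resize(im[130:250,180:340,::-1],(800,600),interpolation=2))
```

```text
[0.50876493 0.05499952 0.18394701] [-2.73905385 -0.01482559  6.7322349 ]
```

View pics/s2.png

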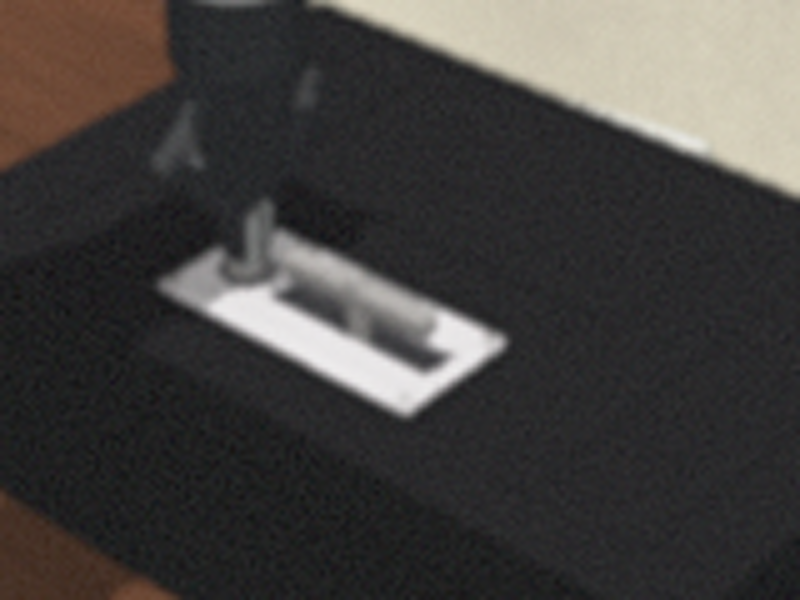

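The side view shows the bar popped out on its stem, at about (360,290) in the crop. Lifting off, opening the fingers, moving back out of view and measuring the popped bar.

Call:
arm_command --steps "0 0 20 0; -1 5 50 0; -2 30 80 0; -2 30 80 0" --fingers 1

```text
clock: 5.58
tcp_pos: [0.5081, 0.086, 0.2662]
orientation: [0.0, 0.999, 0.038, 0.003]
wrist_force: [0.2, 0.3, -0.6]
finger_gap: 0.0723
```

```bash
python3 - <<'E'
from h import *
s=get_state();print(s["tcp_pos"])
cs={};m={}
for n in ["side","top","wrist"]:
    im=read_camera(n);cs[n]=camera_info(n)
    cv2.imwrite(f"pics/{n}3.png",im[:,:,::-1])
    for d in trace(n,"handle_centre")[:1]:
        ys,xs=np.nonzero(d["mask"]);m[n]=np.array([xs.mean(),ys.mean()]);print(n,d["score"],d["box"],m[n],len(xs))
for k in [["side","top"],list(m)]:
    try:
        x,f=tri([cs[n] for n in k],[m[n] for n in k]);print(k,x,f)
    except Exception as e: print(e)
for n in cs: print(n,proj(cs[n],[.5137,-.027,.2]))
E
cd pics; python3 -c "
import cv2,numpy as np
cv2.imwrite('tt3.png',np.hstack([cv2.resize(cv2.imread('top3.png')[170:240,220:310],(400,311)),cv2.resize(cv2.imread('wrist3.png'),(400,311))]))"
```

```text
[0.50807958 0.0860209  0.26622298]
side 0.77 [237.6, 182.4, 31.4, 15.1] [252.24691358 189.55144033] 243
top 0.78 [250.3, 204.5, 41.7, 5.7] [271.44491525 205.66101695] 236
wrist 0.65 [136.6, 1.0, 375.4, 383.0] [330.73160392 159.13096193] 114644
['side', 'top'] [ 0.51447531 -0.02812299  0.19466987] [ 0.11002983 -0.00941741 -0.07026591  0.0795965 ]
['side', 'top', 'wrist'] [0.59526879 0.07787809 0.0533752 ] [ -5.19504266  13.88354439 -38.25119758 -24.72164034  -8.14892243
  15.76626237]
side [[251.82908043 187.803032  ]]
top [[270.99127433 205.92792725]]
wrist [[255.02372185 317.97236295]]
```

View pics/tt3.png

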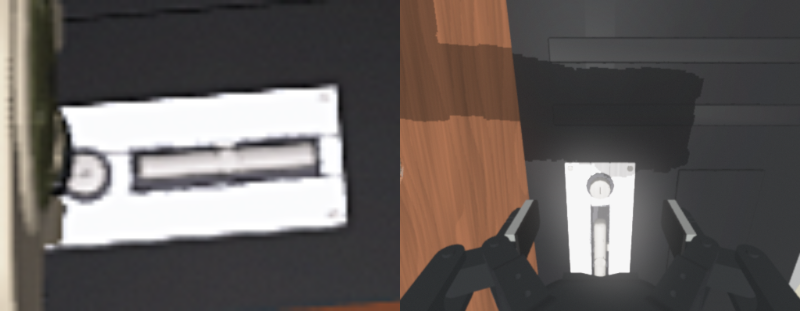

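The bar is at (0.514, -0.028), z about 0.2, fully out. Going to grasp it.

Call:
arm_command --steps "2 -40 -5 0; 5 -80 -10 0; 6 -113 -20 0; 6 -113.5 -45 0; 6 -113.5 -65 0; 6 -113.5 -76 0; 6 -113.5 -78 0; 6 -113.5 -78 0" --fingers 1

```text
clock: 6.88
tcp_pos: [0.5124, -0.0289, 0.1852]
orientation: [0.0, 0.999, 0.037, 0.0]
wrist_force: [0.1, -0.2, 0.4]
finger_gap: 0.0854
```

Call:
arm_command --steps "0 0 0 0; 0 0 0 0; 0 0 0 0; 0 0 0 0; 0 0 0 0; 0 0 0 0" --fingers -1 --newtons 25

```text
clock: 7.62
tcp_pos: [0.5141, -0.0288, 0.1856]
orientation: [0.0, 0.999, 0.037, 0.002]
wrist_force: [4.1, 1.2, -0.1]
finger_gap: 0.0131
```

Run:
```python
from h import *
s=get_state();print({k:np.round(v,4).tolist() for k,v in s.items()})
im=read_camera("side");cv2.imwrite("pics/s4.png",cv2.resize(im[130:250,180:340,::-1],(800,600),interpolation=2))
```

```text
{'clock': 7.625, 'joint_pos': [-0.2125, 0.2132, -0.2003, 1.1538, 0.0007, 1.2836], 'qvel': [-0.0, -0.0007, -0.0015, 0.0004, 0.0002, 0.0006], 'tau': [-0.8037, -41.7917, 26.957, 1.7297, -0.6088, -0.0101], 'tcp_pos': [0.5141, -0.0288, 0.1856], 'orientation': [0.0001, 0.9993, 0.0373, 0.0018], 'wrist_force': [4.1109, 1.1918, -0.0988], 'ft_torque': [0.2312, -0.7378, 0.0017], 'finger_gap': 0.0131}
```

View pics/s4.png

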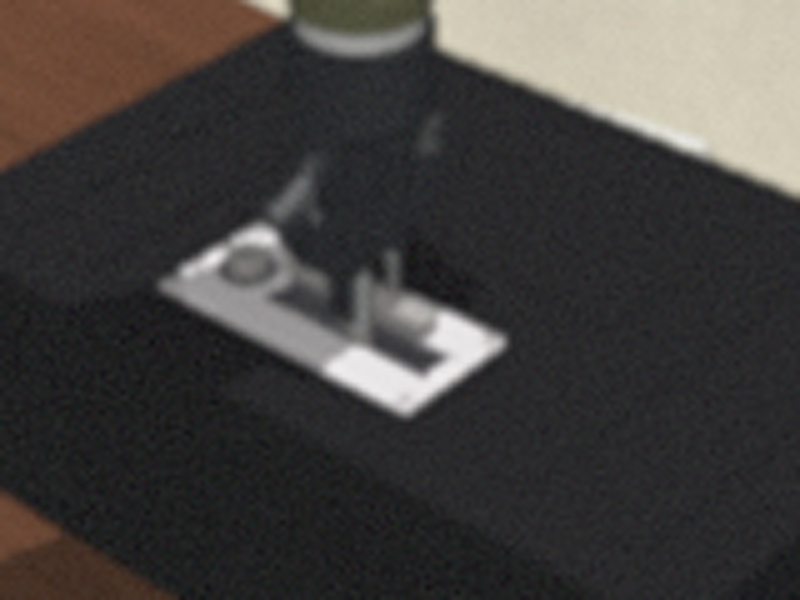

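The bar is gripped in the middle (gap 13 mm). Turning clockwise, which is negative spin.

Call:
arm_command --steps "0 0 0 -0.05; 0 0 0 -0.1; 0 0 0 -0.15; 0 0 0 -0.2; 0 0 0 -0.25; 0 0 0 -0.3; 0 0 0 -0.35; 0 0 0 -0.4; 0 0 0 -0.45; 0 0 0 -0.5; 0 0 0 -0.55; 0 0 0 -0.6; 0 0 0 -0.6"

```text
clock: 9.3
tcp_pos: [0.5125, -0.0284, 0.1855]
orientation: [0.001, 0.966, -0.259, 0.0]
wrist_force: [-5.5, 1.3, 3.2]
finger_gap: 0.0135
```

```bash
cat > st.py <<'E'
from h import *
s=get_state();q=s["orientation"];print("th",round(2*np.arctan2(q[2],q[1]),4),*[(k,np.round(s[k],3).tolist()) for k in ["clock","tcp_pos","wrist_force","ft_torque","tau","finger_gap","joint_pos"]],sep="\n")
E
python3 st.py
```

```text
th
-0.5245
('clock', 9.3)
('tcp_pos', [0.512, -0.028, 0.185])
('wrist_force', [-5.543, 1.326, 3.188])
('ft_torque', [0.366, 1.216, 0.075])
('tau', [-0.577, -39.709, 30.476, -2.482, -0.113, 0.222])
('finger_gap', 0.013)
('joint_pos', [-0.211, 0.213, -0.201, 1.157, -0.001, 1.884])
```

Call:
arm_command --steps "0 0 0 -0.03; 0 0 0 -0.06; 0 0 0 -0.09; 0 0 0 -0.11"

```text
clock: 9.8
tcp_pos: [0.5121, -0.0283, 0.1855]
orientation: [0.001, 0.95, -0.313, -0.0]
wrist_force: [-5.0, 1.3, 4.4]
finger_gap: 0.0133
```

```bash
python3 st.py|grep -E "^-|ft|tau|wrist"
```

```text
-0.6358
('wrist_force', [-4.971, 1.299, 4.446])
('ft_torque', [0.445, 0.934, 0.278])
('tau', [-0.991, -39.736, 29.943, -2.001, -0.298, 0.105])
```

Call:
arm_command --steps "0 0 0 -0.02; 0 0 0 -0.04; 0 0 0 -0.05"

```text
clock: 10.18
tcp_pos: [0.512, -0.0281, 0.1855]
orientation: [0.001, 0.942, -0.337, -0.0]
wrist_force: [-5.4, 1.6, 4.2]
finger_gap: 0.0134
```

```bash
python3 st.py|grep -E "^-|ft|tau|wrist"
```

```text
-0.6865
('wrist_force', [-5.395, 1.626, 4.219])
('ft_torque', [0.472, 0.9, 0.273])
('tau', [-1.058, -39.711, 29.941, -2.005, -0.34, 0.188])
```

Call:
arm_command --steps "0 0 0 -0.02; 0 0 0 -0.04; 0 0 0 -0.04"

```text
clock: 10.55
tcp_pos: [0.5119, -0.0281, 0.1855]
orientation: [0.001, 0.935, -0.355, -0.0]
wrist_force: [-5.0, 2.8, 3.1]
finger_gap: 0.0133
```

```bash
python3 st.py|grep -E "^-|ft|tau"
```

```text
-0.7268
('ft_torque', [0.477, 0.981, 0.202])
('tau', [-1.114, -39.614, 30.008, -2.12, -0.41, 0.219])
```

Call:
arm_command --steps "0 0 0 -0.02; 0 0 0 -0.04; 0 0 0 -0.04"

```text
clock: 10.92
tcp_pos: [0.5118, -0.028, 0.1855]
orientation: [0.0, 0.927, -0.374, -0.001]
wrist_force: [-6.3, 2.6, 3.9]
finger_gap: 0.0132
```

```bash
python3 st.py|grep -E "^-|ft|tau"
```

```text
-0.7677
('ft_torque', [0.564, 0.938, 0.101])
('tau', [-1.205, -39.545, 30.04, -2.184, -0.445, 0.214])
```

Call:
arm_command --steps "0 0 0 -0.02; 0 0 0 -0.04; 0 0 0 -0.04"

```text
clock: 11.3
tcp_pos: [0.5117, -0.0279, 0.1855]
orientation: [0.0, 0.919, -0.393, -0.001]
wrist_force: [-5.0, 2.3, 4.1]
finger_gap: 0.0131
```

```bash
python3 st.py|grep -E "^-|ft|tau"
```

```text
-0.8089
('ft_torque', [0.624, 0.979, 0.137])
('tau', [-1.252, -39.508, 30.056, -2.214, -0.468, 0.214])
```

Call:
arm_command --steps "0 0 0 -0.02; 0 0 0 -0.04; 0 0 0 -0.04"

```text
clock: 11.68
tcp_pos: [0.5117, -0.0278, 0.1855]
orientation: [0.0, 0.911, -0.412, -0.001]
wrist_force: [-5.1, 1.7, 3.5]
finger_gap: 0.0132
```

```bash
python3 st.py|grep -E "^-|ft|tau"
```

```text
-0.8498
('ft_torque', [0.574, 1.034, 0.105])
('tau', [-1.272, -39.497, 30.056, -2.214, -0.476, 0.214])
```

Call:
arm_command --steps "0 0 0 -0.02; 0 0 0 -0.04; 0 0 0 -0.04"

```text
clock: 12.05
tcp_pos: [0.5116, -0.0277, 0.1855]
orientation: [0.0, 0.902, -0.431, -0.001]
wrist_force: [-5.8, 3.5, 4.7]
finger_gap: 0.0134
```

```bash
python3 st.py|grep -E "^-|ft|tau"
```

```text
-0.8907
('ft_torque', [0.515, 0.959, 0.287])
('tau', [-1.356, -39.502, 30.043, -2.201, -0.448, 0.334])
```

Call:
arm_command --steps "0 0 0 -0.01; 0 0 0 -0.02; 0 0 0 -0.02"

```text
clock: 12.42
tcp_pos: [0.5116, -0.0277, 0.1855]
orientation: [0.0, 0.898, -0.44, -0.001]
wrist_force: [-4.6, 2.3, 3.6]
finger_gap: 0.0131
```

```bash
python3 st.py|grep -E "^-|ft|tau"
```

```text
-0.9106
('ft_torque', [0.446, 0.998, 0.529])
('tau', [-1.466, -39.504, 29.995, -2.142, -0.363, 0.593])
```

Call:
arm_command --steps "0 0 0 -0.008; 0 0 0 -0.013; 0 0 0 -0.013"

```text
clock: 12.8
tcp_pos: [0.5116, -0.0277, 0.1855]
orientation: [0.0, 0.895, -0.446, -0.001]
wrist_force: [-4.6, 2.5, 4.9]
finger_gap: 0.0134
```

```bash
python3 st.py|grep -E "^-|ft|tau|wrist"
```

```text
-0.9235
('wrist_force', [-4.645, 2.485, 4.852])
('ft_torque', [0.414, 0.933, 0.674])
('tau', [-1.557, -39.489, 29.987, -2.131, -0.329, 0.718])
```

That is the stop: torque climbs 0.22 → 0.33 → 0.59 → 0.72 N m in proportion to angle, at about 1.0 rad. I'll relax the turn a little, then test-lift gently.

Call:
arm_command --steps "0 0 0 0.015; 0 0 0 0.03; 0 0 0 0.03" --newtons 30

```text
clock: 13.18
tcp_pos: [0.5116, -0.0277, 0.1855]
orientation: [0.0, 0.902, -0.432, -0.001]
wrist_force: [-4.0, 2.5, 4.0]
finger_gap: 0.0134
```

Call:
arm_command --steps "0.3 0 1.5 0; 0.7 0 3 0; 1 0 5 0; 1 0 5 0"

```text
clock: 13.68
tcp_pos: [0.5124, -0.0276, 0.1902]
orientation: [0.0, 0.902, -0.432, -0.001]
wrist_force: [-2.2, 2.3, -7.4]
finger_gap: 0.0133
```

```bash
python3 st.py
```

```text
th
-0.894
('clock', 13.675)
('tcp_pos', [0.512, -0.028, 0.19])
('wrist_force', [-2.206, 2.341, -7.389])
('ft_torque', [0.392, 0.64, 0.124])
('tau', [-1.148, -45.483, 33.34, -1.133, -0.415, 0.126])
('finger_gap', 0.013)
('joint_pos', [-0.21, 0.213, -0.189, 1.171, -0.0, 2.254])
```

Call:
arm_command --steps "0.5 0 2 0; 1 0 4 0; 1.5 0 6 0; 2 0 8 0; 2 0 8 0"

```text
clock: 14.3
tcp_pos: [0.5144, -0.0275, 0.1988]
orientation: [0.0, 0.902, -0.432, -0.001]
wrist_force: [-3.4, 3.5, -1.5]
finger_gap: 0.0131
```

```bash
python3 - <<'E'
from h import *
im=read_camera("side");cv2.imwrite("pics/s5.png",cv2.resize(im[110:310,130:397,::-1],(800,600),interpolation=2))
E
python3 st.py
```

```text
th
-0.8939
('clock', 14.35)
('tcp_pos', [0.514, -0.028, 0.199])
('wrist_force', [-3.208, 3.434, -1.707])
('ft_torque', [0.689, 1.049, 0.1])
('tau', [-1.707, -42.624, 32.196, -2.089, -0.653, 0.096])
('finger_gap', 0.014)
('joint_pos', [-0.209, 0.212, -0.169, 1.192, 0.0, 2.255])
```

View pics/s5.png

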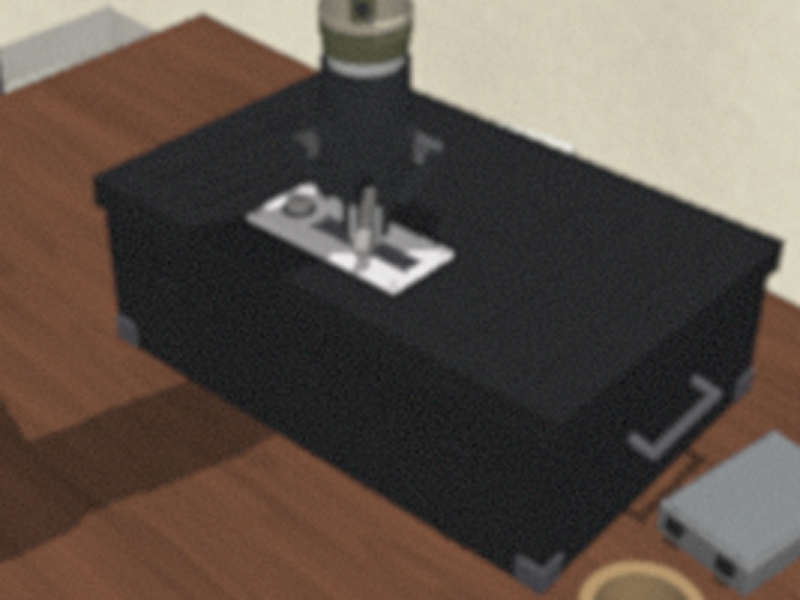

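The lid front corner is about 8 px higher than at the start, so the lid is free and following at about 6 N. Continuing along the hinge arc.

Call:
arm_command --steps "2 0.1 6 0; 4 0.3 12.4 0; 6 0.4 18.5 0; 8.3 0.6 25 0; 10.7 0.8 31 0; 13.2 1 37.3 0; 13.2 1 37.3 0"

```text
clock: 15.22
tcp_pos: [0.5269, -0.0263, 0.2368]
orientation: [0.0, 0.902, -0.432, -0.002]
wrist_force: [-5.8, 2.8, -0.1]
finger_gap: 0.0136
```

```bash
python3 st.py
```

```text
th
-0.8936
('clock', 15.225)
('tcp_pos', [0.527, -0.026, 0.237])
('wrist_force', [-5.786, 2.826, -0.136])
('ft_torque', [0.778, 1.952, 0.198])
('tau', [-1.531, -43.237, 33.996, -3.629, -0.514, 0.187])
('finger_gap', 0.014)
('joint_pos', [-0.202, 0.223, -0.062, 1.291, 0.0, 2.262])
```

Call:
arm_command --steps "2.5 0.2 6 0; 5.5 0.4 12 0; 9 0.7 19 0; 12 0.9 24.5 0; 15.5 1.1 30 0; 15.5 1.1 30 0; 15.5 1.1 30 0"

```text
clock: 16.1
tcp_pos: [0.541, -0.0253, 0.2675]
orientation: [0.001, 0.902, -0.432, -0.003]
wrist_force: [-9.0, 1.2, -1.8]
finger_gap: 0.0135
```

```bash
python3 - <<'E'
from h import *
im=read_camera("side");cv2.imwrite("pics/s6.png",cv2.resize(im[90:310,130:423,::-1],(800,600),interpolation=2))
E
python3 st.py
```

```text
th
-0.8938
('clock', 16.15)
('tcp_pos', [0.541, -0.025, 0.268])
('wrist_force', [-8.026, 1.592, -0.544])
('ft_torque', [0.471, 2.724, 0.149])
('tau', [-0.633, -45.765, 35.467, -4.645, 0.043, 0.13])
('finger_gap', 0.013)
('joint_pos', [-0.195, 0.246, 0.043, 1.375, -0.001, 2.27])
```

View pics/s6.png

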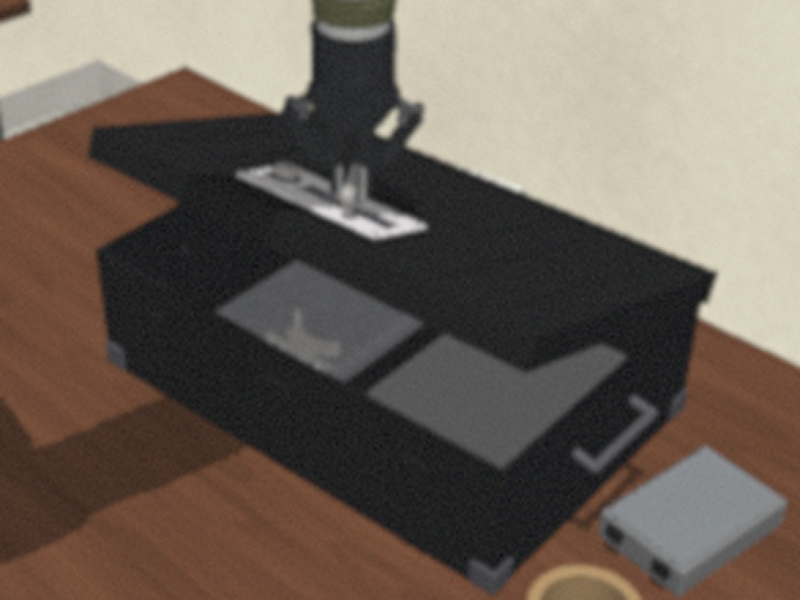

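The lid stands well open with the gripper still on the bar. Releasing with a partial opening, then withdrawing upward.

Call:
arm_command --steps "0 0 0 0; 0 0 0 0; 0 0 0 0; 0 0 0 0" --fingers -0.3

```text
clock: 16.65
tcp_pos: [0.5416, -0.0255, 0.268]
orientation: [0.001, 0.902, -0.432, -0.002]
wrist_force: [-0.7, -0.0, -0.3]
finger_gap: 0.0296
```

Call:
arm_command --steps "0 0 8 0; 0 0 20 0; 0 0 40 0; 0 0 65 0; -20 0 90 0; -60 0 110 0; -110 0 120 0; -110 0 120 0"

```text
clock: 17.65
tcp_pos: [0.4295, -0.0252, 0.3911]
orientation: [0.001, 0.902, -0.432, -0.0]
wrist_force: [0.6, 0.4, 0.1]
finger_gap: 0.0299
```

```bash
python3 - <<'E'
from h import *
cs={}
for n in ["side","top"]:
    im=read_camera(n);cs[n]=camera_info(n);cv2.imwrite(f"pics/{n}7.png",im[:,:,::-1])
    for d in trace(n,"handle_centre")[:1]:
        ys,xs=np.nonzero(d["mask"]);print(n,d["score"],xs.mean(),ys.mean())
def lidpts(a,loc):
    y=.072;c,s=np.cos(y),np.sin(y);o=[]
    for X,Y,Z in loc:
        u,v=X-.17,Z-.15
        x=.17+u*np.cos(a)+v*np.sin(a);z=.15-u*np.sin(a)+v*np.cos(a)
        o.append([.6035+c*x-s*Y,-.0215+s*x+c*Y,z])
    return np.array(o)
im=cv2.imread("pics/side7.png")
for a,col in [(.24,(0,0,255)),(.29,(0,255,0)),(.33,(255,255,0))]:
    p=proj(cs["side"],lidpts(a,[(-.176,.26,.175),(-.176,-.26,.175),(.17,-.26,.175)])).astype(int)
    cv2.polylines(im,[p.reshape(-1,1,2)],False,col,1)
cv2.imwrite("pics/s7.png",cv2.resize(im[90:310,130:423],(800,600),interpolation=2))
E
python3 st.py
```

```text
side 0.45 258.60227272727275 159.13636363636363
top 0.62 147.2492581602374 176.74629080118694
th
-0.8939
('clock', 17.85)
('tcp_pos', [0.432, -0.026, 0.388])
('wrist_force', [0.842, 0.202, 0.958])
('ft_torque', [-0.054, -0.008, 0.04])
('tau', [0.032, -33.141, 29.735, 0.139, -0.006, 0.001])
('finger_gap', 0.03)
('joint_pos', [-0.244, 0.042, 0.095, 1.628, -0.001, 2.221])
```

View pics/s7.png

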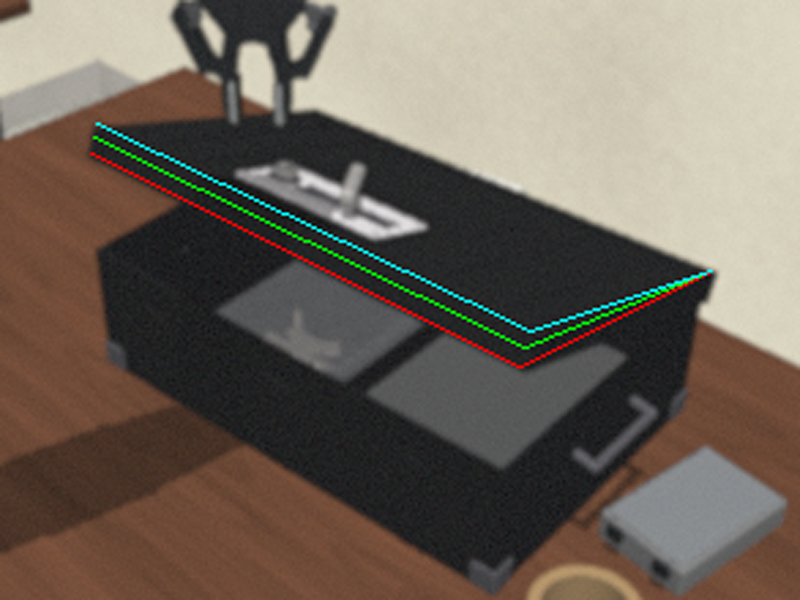

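View pics/top7.png

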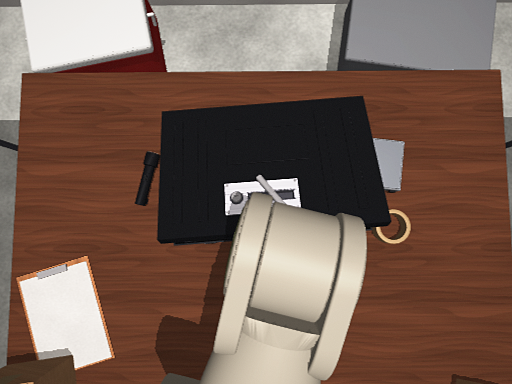

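The side view shows the lid's top front edge on the 0.33 rad overlay. The bar is out and turned, the bystanders are in place and the gripper is clear. I'll let it settle for a moment and check again before handing in.

Call:
arm_command --steps "0 0 0 0; 0 0 0 0; 0 0 0 0; 0 0 0 0; 0 0 0 0; 0 0 0 0; 0 0 0 0; 0 0 0 0"

```text
clock: 18.85
tcp_pos: [0.4324, -0.0256, 0.388]
orientation: [0.001, 0.902, -0.432, -0.002]
wrist_force: [-0.6, -0.7, 0.7]
finger_gap: 0.0298
```

Run:
```python
from h import *
a=cv2.imread("pics/side7.png");b=read_camera("side")[:,:,::-1]
d=cv2.GaussianBlur(cv2.absdiff(a,np.ascontiguousarray(b)),(5,5),0).max(2)[140:310]
print("changed px",(d>30).sum(),get_state()["wrist_force"])
print(hand_in())
```

```text
changed px 34 [ 0.17431245  0.90908657 -0.28744709]
the job is handed in; nothing more can be done
None
```

The chest is open and the job is handed in, at about 19 s of the 64 s allowed; no verdict is reported.

- **Button:** I pressed it in about 6 mm, with at most 7 N read after each step, and the T-handle popped out.
- **Handle:** I turned it clockwise about 1.0 rad until it met its stop. The torque rose from 0.22 to about 0.7 N m, against a limit of about 1.3. I then eased the load off before lifting.
- **Lid:** I raised it along its hinge arc and let go. It stands by itself at about 0.33 rad, with the front edge roughly 11 cm up, a little more than the 10 cm asked.

In the last checks the gripper was well clear of the lid and the wrist force read about zero. The torch, tape and case looked undisturbed, judged by eye only.

Two checks did not agree cleanly:

- **Handle network:** after the release it gave a wrong position in the top view, so I judged the handle by eye and from the side view.
- **Last comparison:** two side pictures one second apart differed in 34 pixels. That is probably image noise or the arm settling, but I did not look into it.

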